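Level the birch cutter shelf

TASK

Set the yellow spirit level on the birch shelf with its hanging hole over the small steel post and its body pointing along the shelf towards the levelling foot, lying flat, and let go of it. Then take hold of the foot's orange knob, press it down so that the foot stands firmly on its pad, and turn it until the bubble rests between the two black lines; finish while still gripping the knob and pressing it down, bubble centred. Leave the cutters, spatula and jar where they stand.

Things in the scene. Friction and masses are not known exactly. Their poses are not given: they have to be found in the camera images.
- unit: White laminate base of the shelf, 200 x 360 x 20 mm, fixed to the worktop. Origin at the centre of its underside; its y axis runs along the shelf towards the levelling foot, z up. At its -y end two cheeks (120 mm high, 180 mm apart in x) carry the shelf's pivot, at y -140, z 110 mm
- board (a joint): Tilt of the birch board about its pivot (rad): 0 is level, positive is foot end up. Board 150 (x) x 290 (y) x 16 mm, its top 91 mm above the worktop when level. A spring lifts the foot end: 0.045 (upper stop) when nobody presses; range -0.06 to 0.045
- post (a point): Foot of the upright steel post on the board's top face, on the board's centre line, 55 mm from the pivot towards the foot. The post is 9 mm in diameter, 22 mm high, round-edged. Axes as the board: y along the board towards the foot, z up from it
- level_center (a point): Centre of the yellow spirit level's housing, half-way up. Housing 100 (x) x 30 (y) x 27 (z) mm, about 150 g; grasp it across the 30 mm. x axis: along the level, away from its hole. On top, a green vial 74 mm long with a pale bubble and two black lines 17 mm apart
- level_hole (a point): Centre of the underside of the level's through-hole, 16 mm in diameter, in an 8 mm thick, 34 mm long tab at the level's end, 67 mm from the housing's centre along -x and 13.5 mm below it. Axes as the level
- bubble (a joint): Position of the bubble along the level's x axis (m): 0 is centred, positive is away from the hole; it drifts to the higher end, 0.46 m per rad of tilt (8 mm per degree), stops at +-0.024, and settles in about 1 s. The bubble is 12 mm long; it lies wholly between the lines within +-0.0025
- knob_grip (a point): Grip point of the levelling foot's knob, on its axis, 255 mm from the pivot, about 57 mm above the board's top. An orange upright bar 44 (x) x 13 (y) x 34 (z) mm on a black disc 58 mm in diameter; the point lies 12 mm below the bar's top and 22 mm above the disc's top; its x axis lies along the bar. Grip across the 13 mm; the fingertips may rest on the disc
- knob (a joint): Turn of the knob (rad), growing clockwise seen from above, range 0 to 3; clockwise screws the foot out and raises that end of the board, 4.8 mm per rad (8.6 mm of bubble per rad once the foot is on the pad). It starts with the foot too short, needing 0.5 to 1.6 rad clockwise. Friction about 0.08 N m; it stays where it is left
- pad: Round black rubber pad 44 mm in diameter on the base, right under the foot; its top is 22 mm above its origin. Fixed; its height differs a little from shelf to shelf
- level: The spirit level itself; origin at the centre of its housing's underside, axes as level_center
- cutter_s: Stainless square cutter, open frame 47 mm wide, 45 mm high; leave alone
- cutter_m: Stainless square cutter, 62 mm wide, 45 mm high; leave alone
- cutter_l: Stainless square cutter, 77 mm wide, 45 mm high; leave alone
- plunger_cutter: Pale green plastic plunger cutter, 52 mm in diameter, 72 mm high; leave alone
- spatula: Steel offset spatula with black handle, 305 mm long, lying on the worktop, handle to its -x; leave alone
- jar: Clear glass jar with steel lid, 88 mm in diameter, 152 mm high; leave alone
- cap: The knob with its sprung stem, as one part. Origin on the axis under the black disc, 27 mm below knob_grip. Sprung along its axis: 2 N preload, 0.9 N/mm, 14 mm of travel. Pressing it carries the board down (3 to 4 N at the knob) until the foot stands on its pad, about 15 to 21 mm below its free height at the start; further pressing loads the foot
Things that resemble listed ones, but are neither listed nor needed, are in the scene too. What is meant by the level is not blue or pink, and is the larger of those in its own colour.

How it is judged:
On the way:
1. the level lies flat on the shelf, its hole over the post, pointing towards the foot, and has been let go (x of level_hole in the frame of post between -0.006 and 0.006 m and y of level_hole in the frame of post between -0.006 and 0.006 m and z of level_hole in the frame of post below 0.004 m and y of level_center in the frame of post above 0.05 m and z of level_center in the frame of post below 0.018 m and contact force between each of the fingers, the arm and level below 0.2 N), for 0.3 s.
At the end, for the whole second after the job is handed in: Through the last second the bubble stays within 2.5 mm of the centre, the foot presses on its pad with more than 2.5 N, the fingers still bear on the knob (over 1 N), and the level lies untouched on the board with its hole over the post (within 6 mm), its housing towards the foot (all of step 1 and value of joint bubble between -0.0025 and 0.0025 m and contact force between pad and anything else above 2.5 N and contact force between the fingers and cap above 1 N); the arm keeps its last pose, push and grip.
It fails at once if a cutter, the spatula or the jar is shifted by more than 30 mm (distance of any of cutter_s, cutter_m, cutter_l, plunger_cutter, spatula, jar from where it was at the start of the episode above 0.03 m).
It also fails if it takes over 58 s, if anything falls off the work surface, if the arm or the gripper's body presses on something with over 40 N, if the wrist force passes 120 N, or if a joint passes its speed limit or range.

ROBOT

A 7-joint arm with a two-finger parallel gripper is mounted at the origin on the work surface. World frame = base frame: x ahead of the robot, y to its left, z up, the work surface at z = 0. Lengths are in m, angles in rad, forces in N, time in s.
With the tool pointing down it reaches from about 0.425 to 0.95 m from the base axis. Payload 16.7 kg.
Tool frame: the origin (TCP) lies at the very end of the fingers, on their centre line; the grasp point (between the pads) lies 19 mm behind it; z points along the fingers, y is the line along which they close (so a half turn about z gives the same grasp; the last joint's range is limited). The gripper opens to 94 mm and grips with 3 to 60 N. Pads are 16 mm wide; open, the fingers measure 119 mm over their backs; the gripper's body (75 mm by 177 mm) begins 78 mm behind the grasp point.
Start: joints at [-1.313, 0.426, 0.074, 1.606, -0.034, 1.111, -0.067], TCP at [0.267, 0.62, 0.205] pointing down, gripper open.
Joint ranges: [-2.85, 2.85], [-0.5, 2.14], [-1.23, 1.37], [0.21, 2.46], [-1.02, 4.16], [0.16, 2.05], [-2.73, 2.73]. Speed limits (rad/s): [1.89, 1.89, 2.39, 2.39, 3.01, 3.01, 3.01].

INTERFACE

Orientations are given as [roll, pitch, yaw] about the fixed x, y, z axes, in that order (R = Rz(yaw) Ry(pitch) Rx(roll)).
In Python, from station import ctrl gives the robot as it stands.
- The arm moves only by the shell command python3 -m handwheel 'ROWS'. ROWS is JSON, one flat list of numbers, 7 for each row, row after row: the shift along the tool's x, y, z as a fraction of full scale, then the turn, a rotation vector about the tool's x, y, z as a fraction of full scale, then the closure, from 0 (fully open) to 1 (shut). In form: [x, y, z, ax, ay, az, fingers, x, y, z, ax, ay, az, fingers, ...]. A call has 1 to 20 rows; each row shifts and turns the commanded pose from where the row before left it, along the tool's axes as they then stand; what a row does not reach is not made up. Full scale, the value 1, is 2.5 cm for a shift and 0.12 rad for a turn. A row lasts 1/12 s, in which the tool goes at most 41.7 mm and 7.16 degrees, less where a joint would pass 70% of its speed; a pose out of reach is approached as far as the arm can. A call with a number of a shift or a turn outside -1 to 1 is refused whole. A call with a gripper value outside its range is refused whole. The fingers move at their own pace and stop on an object; the grip force is fixed at half the most. Time passes only in rows, so rows that do not move let the fingers close. It gives the time, the measured TCP pose, the force, the opening and the grip force at its end, in the units of the state.
- ctrl.get_obs(): the state, without advancing time (a new reading comes with each control period).
- ctrl.read_camera(name): name is "scene" or "top" or "wrist"; returns the picture (400x640x3 uint8, blue, green, red); there is no depth.
- ctrl.camera_info(name): a dict with "fx", "fy", "cx", "cy" (pixels), "k1" (the pictures are not rectified: a ray, as slopes to the right and down, at radius r is drawn at 1 + k1 r^2 times it, then the intrinsics apply), "R" (3x3) and "t" (3): a world point X has camera coordinates R X + t; the wrist camera has in their place "mount" (4x4, takes a point from camera to tool coordinates, whose origin is the TCP and whose axes are the flange's). Camera axes: x right, y down, z forward; pixel columns grow to the right and rows downward; lengths in m; the calibration is good to about 2 mm. A picture is of the moment at which its call begins: read the wrist's pose just before it. camera_info takes no time and is no camera call.
- ctrl.hand_in(): hands the job in; it is judged then, once.
The state is a dict: "time_s": time; "qpos": joint angles; "qd": joint speeds; "tau": joint torques, N m; "eef_pos": TCP position; "orientation": TCP orientation; "contact_force": force on the tool from outside, world axes, zero at the start; "wrist_torque": the same for the moment, N m; "grip_width": finger opening in m; "grasp_force": force on a finger pad.
Only numpy, scipy, OpenCV 4.12 (cv2) and the standard library are available. Lean on these libraries where they do the work, as an engineer would, in place of code of your own. Each camera call takes 0.05 s, during which the arm holds its last target. There are 200 camera calls.

## Working session

There is one attempt and no reset: what is moved stays moved. The work goes in short steps, Python scripts to look and compute and a shell command to move; the robot and the scene stay as the last step left them, time stands still between calls to the robot, and variables do not carry over. Pictures are saved under pics/ and viewed, at most 10 in all, crops included, and the job is handed in when it is done.

```bash
mkdir -p pics; ls
python3 - <<'E'
from station import ctrl
import cv2
for n in("scene","top"):
    cv2.imwrite(f"pics/{n}0.png",ctrl.read_camera(n)); print({k:(v if not hasattr(v,'tolist') else v.tolist()) for k,v in ctrl.camera_info(n).items()})
print(ctrl.camera_info("wrist")); print(ctrl.get_obs())
E
```

```text
pics
{'fx': 427.63738122429345, 'fy': 427.63738122429345, 'cx': 316.4651860854812, 'cy': 190.07696287580126, 'k1': -0.020865820633313714, 'R': [[-0.12552336086754864, 0.992078665947596, 0.004879185193574234], [0.5382408489820993, 0.07223096949524384, -0.8396901068446654], [-0.8333910692847287, -0.10277454751744315, -0.5430439374664271]], 't': [0.1380819057581882, -0.21907704201864422, 1.6847008894456132]}
{'fx': 439.08609242272735, 'fy': 439.08609242272735, 'cx': 324.8130068858769, 'cy': 203.02946962543453, 'k1': -0.11613441520461584, 'R': [[0.008630770344601824, -0.99965850403524, -0.024665463978714018], [-0.9992197931069491, -0.007671061276211138, -0.038742223506170195], [0.0385397829075901, 0.02498059504741852, -0.9989447707478692]], 't': [-0.04537464594658716, 0.5584369378356043, 1.3014909215214225]}
{'fx': 318.24621738389925, 'fy': 318.24621738389925, 'cx': 321.99854093269624, 'cy': 203.84201917869152, 'k1': -0.020374414693411887, 'mount': array([[-7.22834056e-04, -9.57176522e-01, -2.89504029e-01,
         8.55413522e-02],
       [ 9.99997462e-01, -1.30958462e-03,  1.83303642e-0
[... 226 characters left out ...]
rray([-1.31349579,  0.42668261,  0.07382488,  1.60651879, -0.0341012 ,
        1.11081128, -0.06710372]), 'qd': array([ 2.46172788e-03, -3.45710704e-04,  1.38540273e-03, -9.72583118e-04,
        3.58304460e-04,  4.40848787e-05, -9.84884631e-04]), 'tau': array([ 8.20384186e-03, -9.37466598e+01,  3.67698401e+00, -4.55031109e+01,
       -4.84395563e-02,  1.69078144e-02,  9.25146287e-05]), 'eef_pos': array([0.26693264, 0.61955188, 0.20484671]), 'orientation': array([-3.14043302e+00,  6.96526538e-05,  2.73478262e+00]), 'contact_force': array([-0.02369038,  1.19709348,  0.17958129]), 'wrist_torque': array([0.01837262, 0.01336615, 0.02523118]), 'grasp_force': 0.0, 'grip_width': 0.09401514355902546}
```

View pics/scene0.png

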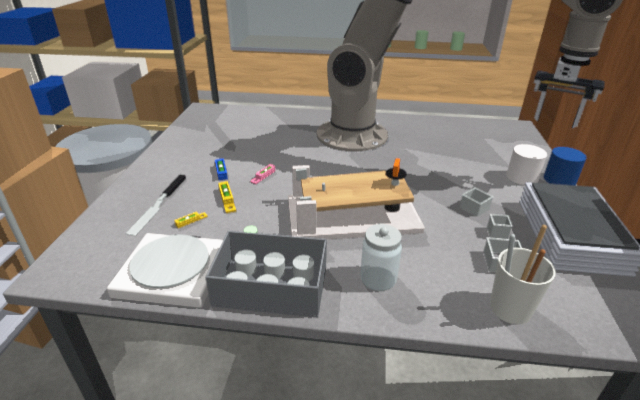

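View pics/top0.png

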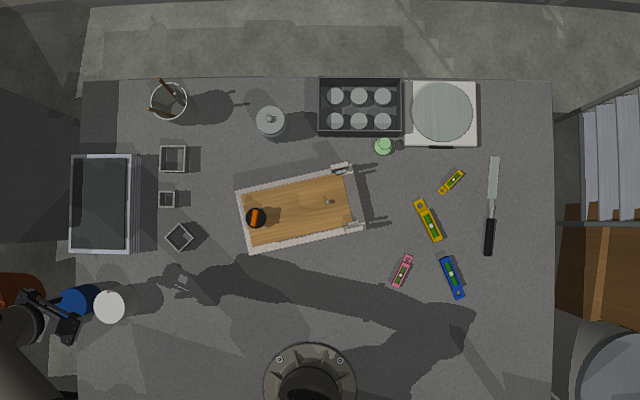

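```bash
cat > h.py <<'E'
from station import ctrl
import cv2, numpy as np
from scipy.spatial.transform import Rotation as Rn
def ext(n):
    c=ctrl.camera_info(n)
    if n!="wrist": R=np.array(c["R"]);t=np.array(c["t"]);return c,R.T,-R.T@t
    o=ctrl.get_obs();RT=Rn.from_euler("xyz",o["orientation"]).as_matrix();M=np.array(c["mount"])
    return c,RT@M[:3,:3],RT@M[:3,3]+o["eef_pos"]
def pix2w(e,uv,z):
    c,Rw,o=e;K=np.array([[c["fx"],0,c["cx"]],[0,c["fy"],c["cy"]],[0,0,1.]])
    p=cv2.undistortPoints(np.array(uv,float).reshape(-1,1,2),K,np.array([c["k1"],0,0,0,0.]))[:,0]
    d=np.c_[p,np.ones(len(p))]@Rw.T
    return o+d*((z-o[2])/d[:,2])[:,None]
def proj(e,X):
    c,Rw,o=e;q=(np.atleast_2d(X)-o)@Rw;s=q[:,:2]/q[:,2:];s=s*(1+c["k1"]*(s**2).sum(1))[:,None]
    return s*c["fx"]+[c["cx"],c["cy"]]
def shot(n,f):
    e=ext(n);i=ctrl.read_camera(n);cv2.imwrite("pics/"+f,i);np.savez("pics/"+f+".npz",Rw=e[1],o=e[2]);return e,i
def load(n,f):
    d=np.load("pics/"+f+".npz");return ctrl.camera_info(n),d["Rw"],d["o"]
def blob(i,lo,hi,box):
    x0,y0,x1,y1=box;m=cv2.inRange(cv2.cvtColor(i,cv2.COLOR_BGR2HSV)[y0:y1,x0:x1],lo,hi)
    p=cv2.findNonZero(m).reshape(-1,2)+[x0,y0];return p,cv2.minAreaRect(p.astype(np.float32))
E
python3 - <<'E'
from h import *
i=cv2.imread("pics/top0.png")
a=cv2.resize(i[155:260,230:370],None,fx=4,fy=4,interpolation=3);b=cv2.resize(i[160:265,400:455],None,fx=4,fy=4,interpolation=3)
cv2.imwrite("pics/c1.png",np.hstack([a,b]))
e=ext("top")
p,r=blob(i,(20,120,90),(34,255,255),(408,190,446,248));print(len(p),r)
print(pix2w(e,cv2.boxPoints(r),.02),pix2w(e,[r[0]],.02))
p,r=blob(i,(5,150,100),(17,255,255),(240,205,270,232));print(len(p),r,pix2w(e,[r[0]],.155))
E
```

```text
376 ((438.20001220703125, 214.9000244140625), (45.615787506103516, 34.435447692871094), 63.43495178222656)
[[ 0.56287227 -0.30137867  0.02      ]
 [ 0.60945322 -0.39363651  0.02      ]
 [ 0.48850546 -0.45489679  0.02      ]
 [ 0.44243862 -0.36250585  0.02      ]] [[ 0.52575283 -0.37786057  0.02      ]]
88 ((253.5439910888672, 217.50799560546875), (5.187678337097168, 16.90467643737793), 10.304845809936523) [[0.51300745 0.14580683 0.155     ]]
```

View pics/c1.png

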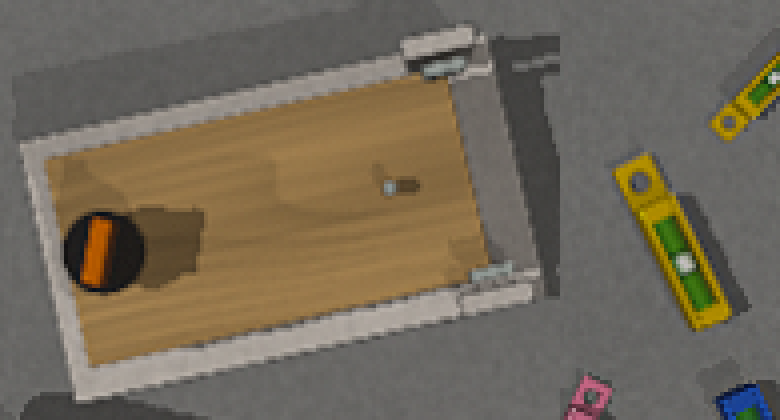

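```bash
cat >> h.py <<'E'
def delta(target,yaw,o=None,pitchroll=None):
    """shift in tool axes (units of 25 mm) and turn about tool z (units of .12)"""
    o=o or ctrl.get_obs();R=Rn.from_euler("xyz",o["orientation"])
    d=R.inv().apply(np.array(target)-o["eef_pos"])
    T=Rn.from_euler("xyz",[np.pi,0,yaw]) if pitchroll is None else pitchroll
    rv=(R.inv()*T).as_rotvec()
    return np.round(d/.025,3),np.round(rv/.12,3)
E
python3 - <<'E'
from h import *
e=ext("top")
h=pix2w(e,[(420,205.5)],.008)[0];c=pix2w(e,[(431,225.7)],.027)[0]
f=pix2w(e,[(437.7,241)],.02)[0]
p=pix2w(e,[(327.3,202)],.105)[0];k=pix2w(e,[(254.3,218)],.168)[0]
g=lambda a,b:(np.linalg.norm((b-a)[:2]),np.arctan2(*(b-a)[1::-1]))
print("hole",h,"cen",c,g(h,c),g(h,f));print("post",p,"knob",k,g(p,k))
print("bar yaw pts",pix2w(e,[(255.2,209.5),(253.2,226)],.171))
o=ctrl.get_obs();print(np.degrees(o["orientation"]))
# base corners
q=pix2w(e,[(235.5,191),(250,254),(364,228)],.02);print(q,g(q[1],q[2]),g(q[0],q[1]))
E
```

```text
hole [ 0.55366481 -0.32574978  0.008     ] cen [ 0.49368704 -0.35483848  0.027     ] (np.float64(0.06665946962817182), np.float64(-2.6900237850989637)) (np.float64(0.11685420068028589), np.float64(-2.692044798072878))
post [ 0.55804141 -0.05005763  0.105     ] knob [0.51167388 0.14132298 0.168     ] (np.float64(0.1969174572573891), np.float64(1.8084952188005705))
bar yaw pts [[0.534098   0.13867846 0.171     ]
 [0.49056007 0.14341318 0.171     ]]
[-1.79933558e+02  3.99080309e-03  1.56691502e+02]
[[ 0.5924504   0.22711238  0.02      ]
 [ 0.40473913  0.18057298  0.02      ]
 [ 0.48543451 -0.15757227  0.02      ]] (np.float64(0.34764055495639323), np.float64(-1.3365365808262313)) (np.float64(0.1933945061970998), np.float64(-2.898562451111467))
```

```bash
python3 -m handwheel '[-0.8,-0.57,-0.09,0,0,0,0,-0.8,-0.57,-0.09,0,0,0,0,-0.8,-0.57,-0.09,0,0,0,0,-0.8,-0.57,-0.09,0,0,0,0,-0.8,-0.57,-0.09,0,0,0,0,-0.8,-0.57,-0.09,0,0,0,0,-0.8,-0.57,-0.09,0,0,0,0,-0.8,-0.57,-0.09,0,0,0,0,-0.8,-0.57,-0.09,0,0,0,0,-0.8,-0.57,-0.09,0,0,0,0,-0.8,-0.57,-0.09,0,0,0,0,-0.8,-0.57,-0.09,0,0,0,0,-0.8,-0.57,-0.09,0,0,0,0,-0.8,-0.57,-0.09,0,0,0,0,-0.8,-0.57,-0.09,0,0,0,0,-0.8,-0.57,-0.09,0,0,0,0,-0.8,-0.57,-0.09,0,0,0,0,-0.8,-0.57,-0.09,0,0,0,0,-0.8,-0.57,-0.09,0,0,0,0,-0.8,-0.57,-0.09,0,0,0,0]'
python3 - <<'E'
from h import *
o=ctrl.get_obs();print(o["qpos"],o["eef_pos"],o["orientation"],delta([.494,-.355,.25],-2.691),delta([.494,-.355,.25],2.735))
E
```

```text
time_s: 1.77
eef_pos: [0.5219, 0.1986, 0.2504]
orientation: [-3.141, -0.0, 2.735]
contact_force: [-0.3, 1.0, -0.2]
grip_width: 0.0942
grasp_force: 0.0
[-0.7438357   0.19792801  0.30842018  1.8312777  -0.06625909  1.12278076
  0.75170116] [0.52194979 0.19864516 0.25041955] [-3.14126758e+00 -2.68007124e-04  2.73480868e+00] (array([ -7.735, -20.781,   0.021]), array([-2.000e-03, -3.000e-03, -7.145e+00])) (array([ -7.735, -20.781,   0.021]), array([-0.003, -0.002, -0.002]))
```

```bash
python3 -m handwheel '[-0.38,-1,0,0,0,0,0,-0.38,-1,0,0,0,0,0,-0.38,-1,0,0,0,0,0,-0.38,-1,0,0,0,0,0,-0.38,-1,0,0,0,0,0,-0.38,-1,0,0,0,0,0,-0.38,-1,0,0,0,0,0,-0.38,-1,0,0,0,0,0,-0.38,-1,0,0,0,0,0,-0.38,-1,0,0,0,0,0,-0.38,-1,0,0,0,0,0,-0.38,-1,0,0,0,0,0,-0.38,-1,0,0,0,0,0,-0.38,-1,0,0,0,0,0,-0.38,-1,0,0,0,0,0,-0.38,-1,0,0,0,0,0,-0.38,-1,0,0,0,0,0,-0.38,-1,0,0,0,0,0,-0.38,-1,0,0,0,0,0,-0.38,-1,0,0,0,0,0]'
python3 -m handwheel '[0,0,0,0,0,-0.9,0,0,0,0,0,0,-0.9,0,0,0,0,0,0,-0.9,0,0,0,0,0,0,-0.9,0,0,0,0,0,0,-0.9,0,0,0,0,0,0,-0.9,0,0,0,0,0,0,-0.9,0,0,0,0,0,0,-0.84,0,0,0,0,0,0,0,0,0,0,0,0,0,0,0,0]'
python3 - <<'E'
from h import *
o=ctrl.get_obs();print(o["qpos"],o["eef_pos"],o["orientation"],delta([.494,-.355,.25],-2.691))
e,i=shot("wrist","w1.png")
print(proj(e,[[.494,-.355,.027],[.554,-.326,.008]]))
E
```

```text
time_s: 3.43
eef_pos: [0.4979, -0.3357, 0.2502]
orientation: [3.142, -0.0, 2.735]
contact_force: [0.2, 1.3, 0.7]
grip_width: 0.094
grasp_force: 0.0
[-0.02705319  0.30739029  0.6462374   1.75501695 -0.20120812  1.14649863
  1.84428557] [ 0.49793646 -0.33566313  0.25024255] [ 3.14158440e+00 -4.37672842e-04  2.73496506e+00] (array([-0.161, -0.773,  0.01 ]), array([ 2.000e-03, -3.000e-03, -7.144e+00]))
[[305.98781679 179.88262536]
 [343.24354357 207.54267771]]$: bad value
```

View pics/w1.png

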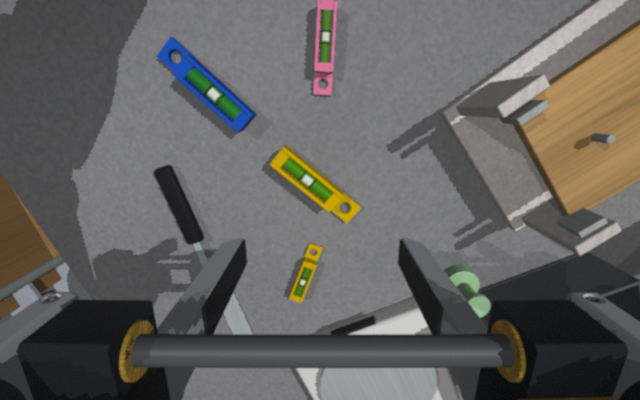

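```bash
python3 -m handwheel '[0,0,0,0,0,-0.9,0, 0,0,0,0,0,-0.9,0, 0,0,0,0,0,-0.9,0, 0,0,0,0,0,-0.9,0, 0,0,0,0,0,-0.9,0, 0,0,0,0,0,-0.9,0, 0,0,0,0,0,-0.9,0, 0,0,0,0,0,-0.6,0, 0,0,0,0,0,0,0]'
python3 - <<'E'
from h import *
e=load("wrist","w1.png")
h=pix2w(e,[(345,207.5)],.008)[0];c=pix2w(e,[(307.5,181)],.027)[0];d=c-h
print(h,c,np.hypot(*d[:2]),np.arctan2(d[1],d[0]))
i=cv2.imread("pics/w1.png");p,r=blob(i,(20,120,90),(34,255,255),(265,140,365,228));q=pix2w(e,cv2.boxPoints(r),.02);print(q[:,:2],np.arctan2(*(q[1]-q[0])[1::-1]),np.arctan2(*(q[2]-q[1])[1::-1]))
o=ctrl.get_obs();print(o["qpos"],o["eef_pos"],o["orientation"])
y=h[:2]+.067*np.array([np.cos(-2.691),np.sin(-2.691)]);print(y,delta([*y,.006],-2.691))
E
```

```text
time_s: 4.23
eef_pos: [0.4981, -0.3344, 0.2503]
orientation: [3.141, -0.0, -2.717]
contact_force: [0.5, 0.3, -0.1]
grip_width: 0.0943
grasp_force: 0.0
[ 0.55491378 -0.32372927  0.008     ] [ 0.4961302 -0.3538052  0.027    ] 0.06603083280291851 -2.668677955418225
[[ 0.45705401 -0.39255404]
 [ 0.44193386 -0.3622722 ]
 [ 0.55806267 -0.30174998]
 [ 0.57632644 -0.3326735 ]] 2.0338952169228985 0.4804355807481572
[ 0.0906239   0.28552455  0.48889457  1.74987608 -0.14587894  1.14269027
  2.61921553] [ 0.49808077 -0.33443712  0.25025382] [ 3.14119616e+00 -3.08044797e-04 -2.71674148e+00]
[ 0.49460111 -0.35290771] (array([ 0.428, -0.62 ,  9.77 ]), array([ 0.003, -0.003, -0.215]))
```

```bash
python3 -m handwheel '[0.2,-0.32,0.5,0,0,-0.15,0.3, 0.21,-0.32,1,0,0,-0.15,0.3, 0,0,1,0,0,0,0.3, 0,0,1,0,0,0,0.3, 0,0,1,0,0,0,0.3, 0,0,1,0,0,0,0.3, 0,0,1,0,0,0,0.3, 0,0,1,0,0,0,0.3, 0,0,1,0,0,0,0.3, 0,0,0.8,0,0,0,0.3, 0,0,0.45,0,0,0,0.3, 0,0,0,0,0,0,0.3]'
python3 - <<'E'
from h import *
o=ctrl.get_obs();print(o["qpos"],o["eef_pos"],o["orientation"],o["contact_force"],o["grip_width"],delta([.495,-.3533,.006],-2.678))
e,i=shot("wrist","w2.png")
E
```

```text
time_s: 5.23
eef_pos: [0.4943, -0.3526, 0.0045]
orientation: [3.139, -0.002, -2.686]
contact_force: [-0.7, -0.0, 0.2]
grip_width: 0.0659
grasp_force: 0.0
[ 0.33739173  0.57315234  0.22994746  1.91241635 -0.19701851  0.68134335
  2.71178203] [ 0.49428852 -0.35261866  0.00446032] [ 3.13870540e+00 -2.28482475e-03 -2.68646889e+00] [-0.71062451 -0.01842494  0.15917431] 0.06588597940515825 (array([-0.013, -0.037, -0.062]), array([ 0.024, -0.019, -0.071]))
```

View pics/w2.png

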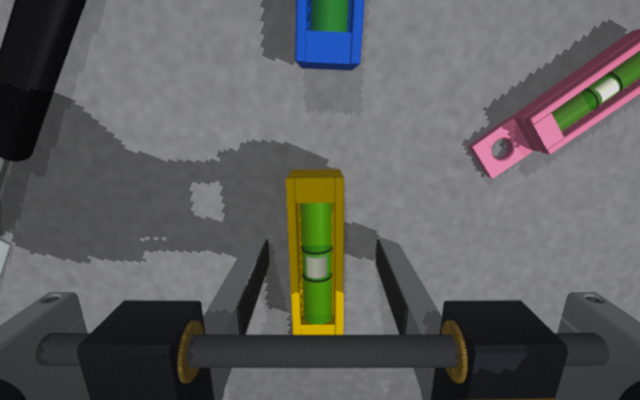

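```bash
python3 - <<'E'
from h import *
e=load("wrist","w2.png");o=ctrl.get_obs()
p=pix2w(e,[(316,170.5),(316,204),(317,266)],.027);print(Rn.from_euler("xyz",o["orientation"]).inv().apply(p-o["eef_pos"]))
E
python3 -m handwheel '[0,0,0,0,0,0,1, 0,0,0,0,0,0,1, 0,0,0,0,0,0,1, 0,0,0,0,0,0,1, 0,0,0,0,0,0,1, 0,0,0,0,0,0,1, 0,0,-0.4,0,0,0,1, 0,0,-0.8,0,0,0,1, 0,0,-1,0,0,0,1, 0,0,-1,0,0,0,1, 0,0,-1,0,0,0,1, 0,0,-1,0,0,0,1, 0,0,-1,0,0,0,1, 0,0,-1,0,0,0,1, 0,0,-1,0,0,0,1, 0,0,-1,0,0,0,1, 0,0,0,0,0,0,1]'
```

```text
[[ 0.05459273 -0.00104625 -0.02088079]
 [ 0.0369681  -0.00115968 -0.02090373]
 [ 0.00118837 -0.00084152 -0.02094951]]
time_s: 6.7
eef_pos: [0.4969, -0.3546, 0.2423]
orientation: [-3.136, 0.004, -2.685]
contact_force: [-0.2, -0.5, -1.6]
grip_width: 0.0295
grasp_force: 30.0
```

```bash
python3 -m handwheel '[0,0,0,0,0,0.9,1, 0,0,0,0,0,0.9,1, 0,0,0,0,0,0.9,1, 0,0,0,0,0,0.9,1, 0,0,0,0,0,0.9,1, 0,0,0,0,0,0.9,1, 0,0,0,0,0,0.9,1, 0,0,0,0,0,0.9,1, 0,0,0,0,0,0.9,1, 0,0,0,0,0,0.9,1, 0,0,0,0,0,0.9,1, 0,0,0,0,0,0.9,1, 0,0,0,0,0,0.9,1, 0,0,0,0,0,0.9,1, 0,0,0,0,0,0.9,1, 0,0,0,0,0,0.9,1, 0,0,0,0,0,0.5,1, 0,0,0,0,0,0,1]'
python3 - <<'E'
from h import *
e=load("wrist","w1.png");print(pix2w(e,[(592,136)],.0935),pix2w(e,[(609,140)],.115))
o=ctrl.get_obs();print(o["qpos"],o["eef_pos"],o["orientation"])
print(delta([.542,.015,.24],1.808))
i=cv2.imread("pics/w1.png");a=cv2.resize(i[100:180,560:640],None,fx=4,fy=4,interpolation=3)
t=cv2.imread("pics/top0.png");b=cv2.resize(t[185:217,310:342],None,fx=10,fy=10,interpolation=3);s=cv2.imread("pics/scene0.png");c=cv2.resize(s[170:202,308:340],None,fx=10,fy=10,interpolation=3)
cv2.imwrite("pics/p.png",np.hstack([cv2.resize(a,(260,260)),cv2.resize(b,(260,260)),cv2.resize(c,(260,260))]))
es=ext("scene");et=ext("top")
for X in([.5565,-.05],[.558,-.05]): print(proj(et,[[*X,.0935],[*X,.1155]]),proj(es,[[*X,.0935],[*X,.1155]]))
E
```

```text
time_s: 8.2
eef_pos: [0.4953, -0.353, 0.2366]
orientation: [-3.141, -0.0, 1.808]
contact_force: [-0.5, -0.6, -2.2]
grip_width: 0.0299
grasp_force: 30.0
[[ 0.55804631 -0.04895092  0.0935    ]] [[ 0.56000887 -0.04959361  0.115     ]]
[ 0.01406807  0.33448146  0.63798999  1.7535653  -0.21825434  1.12589659
  0.95707187] [ 0.4953009  -0.35300657  0.23664027] [-3.14108082e+00 -4.87792494e-04  1.80754734e+00]
(array([13.872,  5.268, -0.13 ]), array([-0.004, -0.004, -0.004]))
[[327.35290841 202.71927925]
 [327.20166619 202.40338937]] [[323.4077344  189.46983711]
 [323.51844464 182.6730231 ]]
[[327.35741562 202.18352265]
 [327.20626231 201.8578881 ]] [[323.34654577 189.76326753]
 [323.45674964 182.96215269]]
```

View pics/p.png

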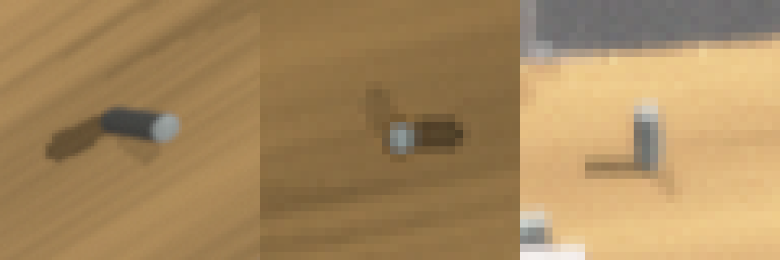

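```bash
python3 -m handwheel '[0.5,0.2,0,0,0,0,1, 0.9,0.34,0,0,0,0,1, 0.9,0.34,0,0,0,0,1, 0.9,0.34,0,0,0,0,1, 0.9,0.34,0,0,0,0,1, 0.9,0.34,0,0,0,0,1, 0.9,0.34,0,0,0,0,1, 0.9,0.34,0,0,0,0,1, 0.9,0.34,0,0,0,0,1, 0.9,0.34,0,0,0,0,1, 0.9,0.34,0,0,0,0,1, 0.9,0.34,0,0,0,0,1, 0.9,0.34,0,0,0,0,1, 0.9,0.34,0,0,0,0,1, 0.9,0.34,0,0,0,0,1, 0.77,0.31,0.5,0,0,0,1, 0,0,1,0,0.2,0,1, 0,0,1,0,0.175,0,1, 0,0,1,0,0,0,1, 0,0,0,0,0,0,1]'
cat >> h.py <<'E'
UY=1.808
def placeT(): # target orientation: board-parallel
    return Rn.from_euler("z",UY)*Rn.from_euler("y",-.045)*Rn.from_euler("x",np.pi)
E
python3 - <<'E'
from h import *
o=ctrl.get_obs();print(o["qpos"],o["eef_pos"],o["orientation"],delta([.5428,.0151,.135],0,pitchroll=placeT()))
e,i=shot("scene","s2.png");s=i[130:230,270:430]
et,t=shot("top","t2.png");t=t[170:230,270:350]
cv2.imwrite("pics/m.png",np.vstack([cv2.resize(s,(640,400),interpolation=3),cv2.resize(t,(267,200),interpolation=3) if 0 else np.pad(cv2.resize(t,(267,200),interpolation=3),((0,0),(0,373),(0,0)))]))
E
```

```text
time_s: 9.87
eef_pos: [0.5381, 0.0162, 0.1455]
orientation: [-3.136, -0.045, 1.813]
contact_force: [-0.7, -0.1, -2.3]
grip_width: 0.0298
grasp_force: 30.0
[-0.48337259  0.29694859  0.43674258  1.98082341 -0.21186112  0.91528922
  0.31105206] [0.53813756 0.01623312 0.14548406] [-3.1356734  -0.04517539  1.81284398] (array([-0.108,  0.173,  0.414]), array([-0.051, -0.001,  0.04 ]))
```

View pics/m.png

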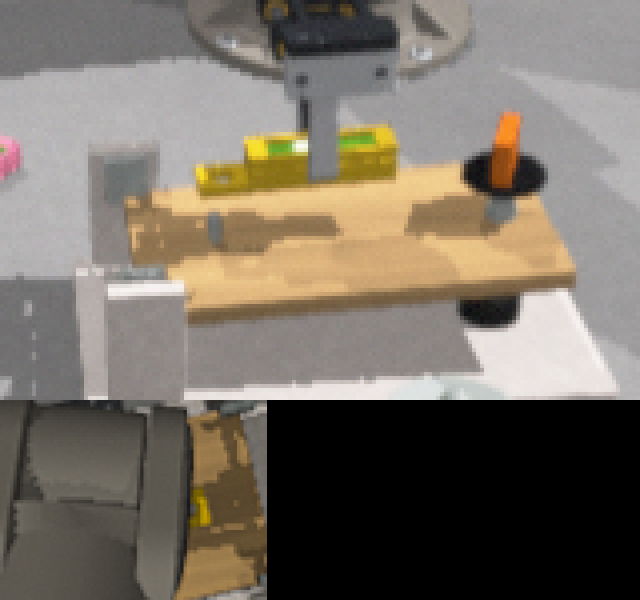

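Run:
```python
from h import *
o=ctrl.get_obs();R=Rn.from_euler("xyz",o["orientation"])
e=ext("scene")
L=lambda x,y,z:o["eef_pos"]+R.apply([x,y,.0045-z])
P=[L(-.067,0,8e-3),L(-.084,-.0,0),L(.05,0,.027),L(.05,.015,.0),L(.05,-.015,0)]
print((proj(e,P)-[270,130])*4, P[0])
```

```text
[[216.37506864 167.04378527]
 [191.6133351  179.63154718]
 [389.03339671 126.4334066 ]
 [392.79872426 172.45846967]
 [383.33537169 150.18572952]] [ 0.55644601 -0.04893558  0.14995397]
```

Run:
```python
from h import *
o=ctrl.get_obs();R=Rn.from_euler("xyz",o["orientation"]);e=ext("scene")
i=cv2.imread("pics/s2.png");m=cv2.inRange(cv2.cvtColor(i,cv2.COLOR_BGR2HSV),(21,140,60),(34,255,255));m[:150]=0;m[182:]=0;m[:,:312]=0;m[:,375:]=0
obs=cv2.convexHull(cv2.findNonZero(m))
om=cv2.fillConvexPoly(np.zeros((400,640),np.uint8),obs,1)
print("obs extents",obs[:,0].min(0),obs[:,0].max(0),om.sum())
def corners(a,b,d):
    out=[]
    for x0,x1,h in((-.05,.05,.027),(-.084,-.05,.008)):
        out+=[[x,y,z] for x in(x0,x1) for y in(-.015,.015) for z in(0,h)]
    q=np.array(out)+[a,b,0];return o["eef_pos"]+R.apply(np.c_[q[:,0],q[:,1],.0045+d-q[:,2]])
best=[]
for a in np.arange(-.006,.008,.001):
  for b in [0]:
    for d in np.arange(-.006,.008,.001):
        h=cv2.convexHull((proj(e,corners(a,b,d))*16).astype(np.int32))
        pm=cv2.fillConvexPoly(np.zeros((400,640),np.uint8),h,1,shift=4)
        best.append(((pm^om).sum(),a,b,d))
for r in sorted(best)[:8]:print(np.round(r,4))
cr=m[150:182,312:375];print('\n'.join(''.join('#' if v else '.' for v in r) for r in cr))
```

```text
obs extents [319 162] [368 178] 649
[9.8e+01 3.0e-03 0.0e+00 6.0e-03]
[1.e+02 3.e-03 0.e+00 5.e-03]
[1.01e+02 3.00e-03 0.00e+00 4.00e-03]
[1.01e+02 3.00e-03 0.00e+00 7.00e-03]
[1.02e+02 1.00e-03 0.00e+00 5.00e-03]
[1.02e+02 1.00e-03 0.00e+00 7.00e-03]
[1.02e+02 2.00e-03 0.00e+00 6.00e-03]
[1.02e+02 4.00e-03 0.00e+00 5.00e-03]
...............................................................
...............................................................
...............................................................
...............................................................
...............................................................
...............................................................
...............................................................
...............................................................
...............................................................
...............................................................
...............................................................
...............................................................
....
[... 575 characters left out ...]
...........#####################........##############......
.......############################........##############......
.......############################........##############......
.......#####...####################.......##############.......
.......#####...####################.....######.................
........###########################............................
........#################......................................
........##########.............................................
...............................................................
...............................................................
...............................................................
```

Run:
```python
from h import *
e2=load("wrist","w2.png")
e,i=shot("wrist","w3.png");o=ctrl.get_obs();R=Rn.from_euler("xyz",o["orientation"])
L=lambda x,y,z:o["eef_pos"]+R.apply([x,y,.0045-z])
print("pred top edge, bottom edge, vial end, bar",proj(e,[L(.05,0,.027),L(.05,0,0),L(.037,0,.027),L(.05,.015,.027),L(.05,-.015,.027)]))
for f in("w2.png","w3.png"):
    c=cv2.cvtColor(cv2.imread("pics/"+f),cv2.COLOR_BGR2HSV)[155:215,300:334]
    print([tuple(int(v) for v in np.median(r,axis=0)) for r in c[::2]])
```

```text
pred top edge, bottom edge, vial end, bar [[323.49101306 182.24507459]
 [323.30646526 171.99211585]
 [323.46944345 206.81259968]
 [353.1693721  182.23838838]
 [293.8144081  182.25941796]]
[(120, 3, 94), (120, 3, 87), (90, 3, 85), (112, 3, 84), (60, 3, 85), (120, 3, 85), (30, 3, 85), (22, 125, 92), (24, 223, 97), (24, 226, 98), (24, 225, 98), (24, 236, 107), (25, 255, 135), (25, 255, 137), (25, 255, 136), (25, 255, 136), (25, 255, 137), (25, 255, 137), (25, 255, 136), (25, 255, 136), (25, 255, 136), (25, 255, 136), (25, 255, 136), (25, 255, 135), (39, 234, 121), (46, 221, 125), (45, 220, 124), (45, 223, 125), (45, 223, 124), (45, 222, 125)]
[(18, 124, 150), (18, 124, 151), (18, 124, 152), (18, 124, 151), (18, 125, 151), (18, 128, 150), (23, 219, 126), (24, 255, 124), (24, 255, 130), (24, 255, 124), (24, 255, 151), (24, 255, 163), (24, 255, 162), (24, 255, 162), (24, 255, 162), (24, 255, 162), (24, 255, 162), (24, 255, 162), (24, 255, 162), (25, 255, 162), (25, 255, 162), (24, 255, 163), (28, 255, 133), (42, 238, 113), (43, 239, 112), (43, 238, 111), (43, 237, 113), (43, 236, 116), (43, 241, 117), (43, 236, 117)]
```

View pics/w3.png

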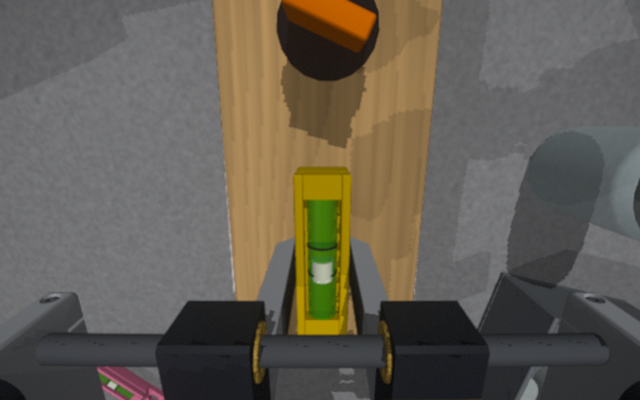

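Run:
```python
from h import *
e=load("wrist","w3.png");u=np.array([np.cos(UY),np.sin(UY)]);P=np.array([.5585,-.05])
def onboard(uv):
    z=.1
    for _ in range(6):
        X=pix2w(e,[uv],z)[0]; z=.0935+.045*((X[:2]-P)@u)
    return X
pts=[onboard(p) for p in((214,5),(230.5,220),(439.5,5),(420,220))];print(np.round(pts,4))
a,b,c,d=[p[:2] for p in pts];m1,m2=(a+c)/2,(b+d)/2
# edges' direction
for v in(a-b,c-d): print(np.arctan2(v[1],v[0]))
n=np.array([-u[1],u[0]])
print("width",(a-c)@n,(b-d)@n,"centre line offset of post along n",[((a-P)@n+(c-P)@n)/2,((b-P)@n+(d-P)@n)/2])
k=pix2w(e,[(327,30)],.131)[0];print("disc centre",k,(k[:2]-P)@u,(k[:2]-P)@n)
print("rows now",delta([.5428,.0151,.135],0,pitchroll=placeT()), n)
```

```text
[[0.4358 0.148  0.1035]
 [0.47   0.004  0.0968]
 [0.5782 0.183  0.1035]
 [0.6134 0.0391 0.0968]]
1.8042406028284683
1.8106914861292118
width 0.14668116894274236 0.14763628674277504 centre line offset of post along n [np.float64(-0.0005586867536909179), np.float64(-0.00047968752067617526)]
disc centre [0.51211953 0.14369441 0.131     ] 0.1991694819017331 -0.00043362063826176415
rows now (array([-0.091,  0.051,  0.612]), array([0.003, 0.002, 0.031])) [-0.97199887 -0.23498552]
```

```bash
python3 -m handwheel '[-0.1,0.04,0.2,0,0,0.02,1, -0.09,0.04,0.3,0,0,0.01,1, 0,0,0.2,0,0,0,1, 0,0,0,0,0,0,1, 0,0,0,0,0,0,1]'
python3 - <<'E'
from h import *
o=ctrl.get_obs();print(o["eef_pos"],o["orientation"],delta([.5428,.0151,.105],0,pitchroll=placeT()))
e,i=shot("scene","s3.png")
cv2.imwrite("pics/m3.png",cv2.resize(i[155:205,305:385],(800,500),interpolation=3))
e,i=shot("wrist","w4.png")
R=Rn.from_euler("xyz",o["orientation"]);L=lambda x,y,z:o["eef_pos"]+R.apply([x,y,.0045-z])
print((proj(ext("scene"),[L(-.07,0,0),L(-.07,0,.008)])-[305,155])*10+5)
E
```

```text
time_s: 10.43
eef_pos: [0.5435, 0.013, 0.1314]
orientation: [-3.141, -0.045, 1.807]
contact_force: [0.4, 0.4, -1.5]
grip_width: 0.03
grasp_force: 30.0
[0.54349576 0.01304471 0.1313739 ] [-3.14081779 -0.04498185  1.80710918] (array([ 0.039, -0.007,  1.058]), array([-0.006,  0.   , -0.007]))
[[171.79963102 261.07832432]
 [170.8178221  235.89985535]]
```

View pics/m3.png

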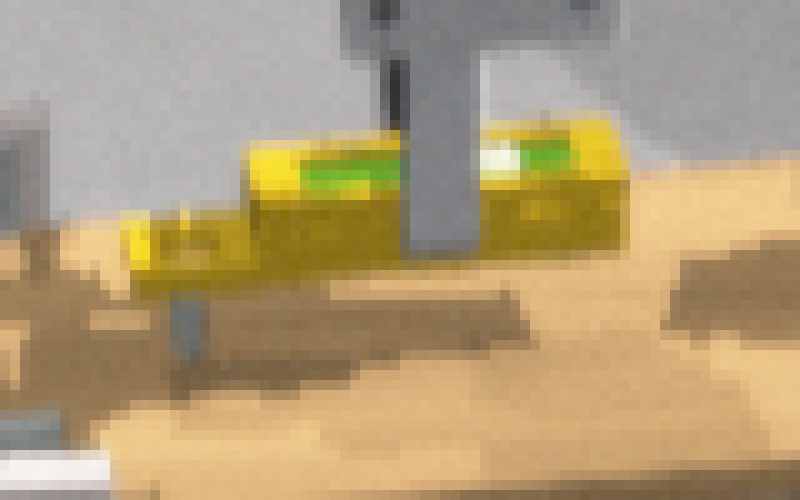

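```bash
python3 -m handwheel '[-0.04,0,0.2,0,0,0,1, 0,0,0.2,0,0,0,1, 0,0,0.2,0,0,0,1, 0,0,0,0,0,0,1]'; python3 -m handwheel '[0,0,0.2,0,0,0,1, 0,0,0.1,0,0,0,1, 0,0,0,0,0,0,1, 0,0,0,0,0,0,1]'; python3 -m handwheel '[0,0,0.08,0,0,0,1, 0,0,0.06,0,0,0,1, 0,0,0,0,0,0,1, 0,0,0,0,0,0,1]'
```

```text
time_s: 10.87
eef_pos: [0.5431, 0.0128, 0.1153]
orientation: [-3.14, -0.045, 1.807]
contact_force: [-0.6, -0.4, -1.9]
grip_width: 0.0301
grasp_force: 30.0
time_s: 11.2
eef_pos: [0.5436, 0.0131, 0.1089]
orientation: [-3.141, -0.045, 1.807]
contact_force: [-0.0, 0.8, -1.5]
grip_width: 0.0298
grasp_force: 30.0
time_s: 11.53
eef_pos: [0.5436, 0.0132, 0.1055]
orientation: [-3.141, -0.045, 1.807]
contact_force: [0.4, -0.1, -1.8]
grip_width: 0.0299
grasp_force: 30.0
```

```bash
for k in 1 2; do python3 -m handwheel '[0,0,0.06,0,0,0,1, 0,0,0,0,0,0,1, 0,0,0,0,0,0,1]' | grep -E "eef|contact"; done
```

```text
eef_pos: [0.5436, 0.0133, 0.104]
contact_force: [0.3, 0.2, -2.4]
eef_pos: [0.5437, 0.0133, 0.1026]
contact_force: [-0.4, -0.2, 2.4]
```

```bash
python3 -m handwheel '[0,0,0,0,0,0,0.6, 0,0,0,0,0,0,0.5, 0,0,0,0,0,0,0.4, 0,0,0,0,0,0,0.4, 0,0,0,0,0,0,0.4, 0,0,0,0,0,0,0.4, 0,0,-0.3,0,0,0,0.4, 0,0,-0.6,0,0,0,0.4, 0,0,-0.8,0,0,0,0.4, 0,0,-1,0,0,0,0.4, 0,0,-1,0,0,0,0.4, 0,0,-1,0,0,0,0.4, 0,0,-1,0,-0.375,0,0.4, 0,0,0,0,0,0,0.4, 0,0,0,0,0,0,0.4]'
python3 - <<'E'
from h import *
o=ctrl.get_obs();print(o["qpos"],o["eef_pos"],o["orientation"],o["contact_force"],o["grip_width"])
e,i=shot("wrist","w5.png");_,s=shot("scene","s5.png")
cv2.imwrite("pics/m5.png",np.vstack([cv2.resize(s[155:205,305:385],(640,400),interpolation=3)[:240],cv2.resize(i,(576,360))[:, :][:, :576] if 0 else np.pad(cv2.resize(i,(560,350)),((0,0),(0,80),(0,0)))]))
E
```

```text
time_s: 13.28
eef_pos: [0.5457, 0.0078, 0.2465]
orientation: [3.139, -0.0, 1.808]
contact_force: [-0.8, 0.1, -0.5]
grip_width: 0.0564
grasp_force: 0.0
[-0.54040899  0.18249418  0.47045682  1.87218704 -0.09304133  1.10555086
  0.20239334] [0.54570918 0.00778434 0.24651206] [ 3.13895443e+00 -3.52300643e-04  1.80824735e+00] [-0.83001849  0.06198783 -0.5440735 ] 0.056385718836367796
```

View pics/m5.png

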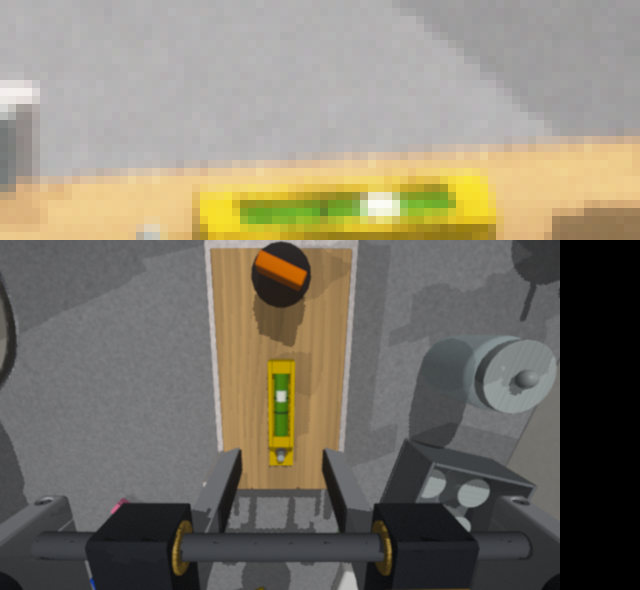

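```bash
cat >> h.py <<'E'
def bubble(i,e,tilt=0.045,P=(.5585,-.05)):
    """profile along the vial in the scene picture; rectified strip at 0.5 mm"""
    u=np.array([np.cos(UY),np.sin(UY),0]);u2=u*np.cos(tilt)+np.array([0,0,np.sin(tilt)]);n=np.array([u[1],-u[0],0]);w=np.cross(n,u2)
    piv=np.array([*P,0])-.055*u+[0,0,.110]
    org=piv+u2*(.055+.067)+w*(-.019+.027)
    s=np.arange(-.06,.0601,.0005);v=np.arange(-.02,.0201,.0005)
    X=org+s[None,:,None]*u2+v[:,None,None]*n
    uv=proj(e,X.reshape(-1,3)).reshape(*X.shape[:2],2).astype(np.float32)
    return cv2.remap(i,uv[...,0],uv[...,1],cv2.INTER_LINEAR),s,v
E
python3 - <<'E'
from h import *
e=load("wrist","w5.png");i=cv2.imread("pics/w5.png")
p,r=blob(i,(5,150,60),(17,255,255),(270,0,380,80));q=pix2w(e,cv2.boxPoints(r),.1715);print(r);print(q[:,:2]);c=pix2w(e,[r[0]],.1715)[0]
L=[np.linalg.norm(q[1]-q[0]),np.linalg.norm(q[2]-q[1])];d=q[1]-q[0] if L[0]>L[1] else q[2]-q[1];print(L,c,"yaw",np.arctan2(d[1],d[0]))
u=np.array([np.cos(UY),np.sin(UY)]);print((c[:2]-[.5585,-.05])@u)
# top-face only: bright
hsv=cv2.cvtColor(i,cv2.COLOR_BGR2HSV);print([int(v) for v in np.unique(hsv[p[:,1],p[:,0],2]//16*16)],np.bincount(hsv[p[:,1],p[:,0],2]//16))
es=ext("scene");s5=cv2.imread("pics/s5.png");st,s,v=bubble(s5,es)
h=cv2.cvtColor(st,cv2.COLOR_BGR2HSV);print("cam",es[2])
g=(h[...,0]>36)&(h[...,0]<75)&(h[...,1]>100);ys,xs=np.where(g);print("green ext",s[xs.min()],s[xs.max()],v[ys.min()],v[ys.max()],len(xs))
row=int(np.median(ys));print(v[row],[(round(s[k]*1e3),int(h[row-3:row+4,k,1].mean()),int(h[row-3:row+4,k,2].mean())) for k in range(30,212,4)])
E
```

```text
((319.462646484375, 34.24546813964844), (61.5493049621582, 25.257095336914062), 25.34617805480957)
[[0.48819286 0.13669635]
 [0.4926438  0.15300193]
 [0.53567129 0.14578618]
 [0.5318793  0.12901459]]
[np.float64(0.016902154960452543), np.float64(0.04362834395582989)] [0.51189837 0.14120896 0.1715    ] yaw -0.16615468147815826
0.19680560263141567
[48, 64, 80, 96, 112, 128, 144, 160, 176, 192] [  0   0   0  15 149 172  52  53  49  58  77 123 746]
cam [1.53926339 0.05198041 0.73023605]
green ext -0.035499999999999976 0.034000000000000086 0.0010000000000000182 0.01350000000000003 2106
0.0070000000000000236 [(-45, 210, 247), (-43, 210, 247), (-41, 209, 245), (-39, 210, 240), (-37, 197, 193), (-35, 191, 176), (-33, 191, 171), (-31, 195, 166), (-29, 194, 165), (-27, 192, 168), (-25, 192, 174), (-23, 191, 174), (-21, 191, 175), (-19, 192, 177), (-17, 193, 180), (-15, 193, 178), (-13, 191, 171), (-11, 186, 157), (-9, 175, 133), (-7, 185, 151), (-5, 190, 164), (-3, 189, 166), (-1, 186, 167), (1, 164, 170), (3, 120, 184), (5, 65, 219), (7, 27, 238), (9, 12, 248), (11, 10, 250), (13, 11, 249), (15, 30, 241), (17, 76, 218), (19, 151, 187), (21, 181, 178), (23, 186, 177), (25, 188, 175), (27, 194, 168), (29, 190, 165), (31, 190, 164), (33, 192, 166), (35, 197, 173), (37, 204, 216), (39, 208, 244), (41, 208, 247), (43, 210, 247), (45, 203, 247)]
```

Run:
```python
from h import *
e=load("wrist","w5.png");i=cv2.imread("pics/w5.png")
p,r=blob(i,(5,150,185),(17,255,255),(270,0,380,80));q=pix2w(e,cv2.boxPoints(r),.1715);c=pix2w(e,[r[0]],.1715)[0]
L=[np.linalg.norm(q[1]-q[0]),np.linalg.norm(q[2]-q[1])];d=q[1]-q[0] if L[0]>L[1] else q[2]-q[1];y=np.arctan2(d[1],d[0]);print(L,c,"yaw",y)
print(delta([*c[:2],.24],y+np.pi))
es=ext("scene");st,s,v=bubble(ctrl.read_camera("scene"),es);h=cv2.cvtColor(st,cv2.COLOR_BGR2HSV)[48:61,:,1].mean(0);k=h<100;print("bubble",s[k].mean())
```

```text
[np.float64(0.009751385695059409), np.float64(0.04052157109051891)] [0.51188216 0.14361886 0.1715    ] yaw -0.17024485900759845
(array([5.611e+00, 2.000e-03, 1.870e-01]), array([-2.0e-03, -7.0e-03, -9.7e+00]))
bubble 0.010750000000000065
```

```bash
python3 -m handwheel '[0.6,0,0,0,0,0,0.45, 1,0,0,0,0,0,0.45, 1,0,0,0,0,0,0.45, 1,0,0,0,0,0,0.45, 1,0,0,0,0,0,0.45, 1,0,0,0,0,0,0.45, 0,0,0,0,0,-0.9,0.45, 0,0,0,0,0,-0.9,0.45, 0,0,0,0,0,-0.9,0.45, 0,0,0,0,0,-0.9,0.45, 0,0,0,0,0,-0.9,0.45, 0,0,0,0,0,-0.9,0.45, 0,0,0,0,0,-0.9,0.45, 0,0,0,0,0,-0.9,0.45, 0,0,0,0,0,-0.9,0.45, 0,0,0,0,0,-0.9,0.45, 0,0,0,0,0,-0.7,0.45, 0,0,0,0,0,0,0.45]'
python3 - <<'E'
from h import *
o=ctrl.get_obs();print(o["qpos"],o["eef_pos"],o["orientation"],delta([.5118,.1440,.1405],2.972))
e,i=shot("wrist","w6.png");print("bar pred px",proj(e,[.5118,.1436,.1715]))
p,r=blob(i,(5,150,60),(17,255,255),(0,0,639,399));print(len(p),r,pix2w(e,[r[0]],.1715))
es,im=shot("scene","s6.png");st,s,v=bubble(im,es);h=cv2.cvtColor(st,cv2.COLOR_BGR2HSV)[48:61,:,1].mean(0);k=h<100;print("bubble",s[k].mean(),s[k].min(),s[k].max())
E
```

```text
time_s: 14.93
eef_pos: [0.512, 0.1427, 0.2439]
orientation: [-3.141, -0.002, 2.975]
contact_force: [0.1, 0.8, 0.0]
grip_width: 0.0517
grasp_force: 0.0
[-0.62106681  0.15544726  0.25688179  1.8916198  -0.04415237  1.10199463
  1.05701298] [0.51197609 0.14273992 0.24391824] [-3.14058420e+00 -1.78697871e-03  2.97491869e+00] (array([0.008, 0.053, 4.137]), array([-0.008, -0.015,  0.024]))
bar pred px [[321.5637122  213.55723751]]
929 ((321.9999694824219, 206.99998474121094), (55.99999237060547, 15.999998092651367), 90.0) [[0.50618187 0.14492034 0.1715    ]]
bubble 0.010250000000000065 0.0045000000000000595 0.01600000000000007
```

```bash
python3 -m handwheel '[0,0.07,0.4,0,0,0.02,0.45, 0,0,0.7,0,0,0,0.45, 0,0,0.8,0,0,0,0.45, 0,0,0.8,0,0,0,0.45, 0,0,0.6,0,0,0,0.45, 0,0,0.4,0,0,0,0.45, 0,0,0.3,0,0,0,0.45, 0,0,0.12,0,0,0,0.45, 0,0,0,0,0,0,0.45]'
python3 - <<'E'
from h import *
o=ctrl.get_obs();print(o["eef_pos"],o["orientation"],o["contact_force"])
e,i=shot("wrist","w7.png")
p,r=blob(i,(5,150,60),(17,255,255),(0,0,639,399));print(len(p),r,pix2w(e,[r[0]],.1715))
E
```

```text
time_s: 15.78
eef_pos: [0.5125, 0.145, 0.1415]
orientation: [-3.141, -0.001, 2.968]
contact_force: [0.9, -0.4, 0.3]
grip_width: 0.0517
grasp_force: 0.0
[0.51250844 0.14495404 0.14148335] [-3.14110629e+00 -6.60819196e-04  2.96813042e+00] [ 0.94027128 -0.40220646  0.29251469]
2180 ((317.5, 259.0), (90.0, 25.0), 90.0) [[0.5028051  0.14535242 0.1715    ]]
```

```bash
python3 -m handwheel '[0,0,0,0,0,0,1, 0,0,0,0,0,0,1, 0,0,0,0,0,0,1, 0,0,0,0,0,0,1, 0,0,0,0,0,0,1, 0,0,0,0,0,0,1]'; for k in 1 2 3; do python3 -m handwheel '[0,0,0.08,0,0,0,1, 0,0,0.08,0,0,0,1, 0,0,0.08,0,0,0,1, 0,0,0,0,0,0,1]' | grep -E "eef|contact|width"; done
```

```text
time_s: 16.33
eef_pos: [0.5125, 0.1446, 0.142]
orientation: [-3.141, -0.0, 2.969]
contact_force: [-1.0, -14.0, -1.9]
grip_width: 0.0152
grasp_force: 7.3
eef_pos: [0.5122, 0.1439, 0.1354]
contact_force: [-0.8, -6.2, -0.2]
grip_width: 0.0129
eef_pos: [0.5121, 0.1442, 0.1295]
contact_force: [-3.2, -5.0, 2.1]
grip_width: 0.0127
eef_pos: [0.5122, 0.1442, 0.1238]
contact_force: [-5.1, -6.0, 5.9]
grip_width: 0.0128
```

```bash
cat > st.py <<'E'
from h import *
import sys
o=ctrl.get_obs();es,im=shot("scene","s_%.1f.png"%o["time_s"]);
for t in(.045,0,-.04):
    st,s,v=bubble(im,es,t);hh=cv2.cvtColor(st,cv2.COLOR_BGR2HSV);h=hh[48:61,:,1].mean(0);k=h<100
    g=(hh[...,0]>36)&(hh[...,0]<75)&(hh[...,1]>100);ys,xs=np.where(g)
    print(t,"bubble",np.round(1e3*np.array([s[k].mean(),s[k].min(),s[k].max()]),1) if k.any() else None,"green",np.round([s[xs.min()],s[xs.max()],v[ys.min()],v[ys.max()]],4))
print(o["time_s"],o["eef_pos"],o["orientation"][2],o["contact_force"],o["wrist_torque"],o["qpos"][6])
E
python3 st.py
python3 -m handwheel '[0,0,0.08,0,0,0,1, 0,0,0.08,0,0,0,1, 0,0,0,0,0,0,1, 0,0,0,0,0,0,1]' | grep -E "eef|contact|width"; python3 st.py
```

```text
0.045 bubble [52.  51.5 52.5] green [-0.0375  0.0325  0.008   0.02  ]
0 bubble [ -7.7 -13.5  -2. ] green [-0.037   0.035   0.0015  0.017 ]
-0.04 bubble [ -7.7 -12.5  -3. ] green [-0.0365  0.037  -0.0055  0.009 ]
17.3333 [0.5121599  0.14421868 0.12377493] 2.968485689321326 [-5.08375457 -6.00823911  5.92929898] [-1.87827682  0.94369892  0.07320213] 1.0910416941756316
eef_pos: [0.5122, 0.1442, 0.1202]
contact_force: [-5.3, -7.0, 9.6]
grip_width: 0.0124
0.045 bubble None green [-0.0375  0.0325  0.008   0.02  ]
0 bubble [-12.7 -18.5  -7. ] green [-0.037   0.0345  0.0015  0.017 ]
-0.04 bubble [-12.5 -17.5  -7.5] green [-0.0365  0.037  -0.0055  0.009 ]
17.7167 [0.51219212 0.14415746 0.12015356] 2.968338052937128 [-5.26064963 -6.98090037  9.5776996 ] [-2.00106221  1.27404192  0.07123959] 1.0927565804186326
```

```bash
python3 -m handwheel '[0,0,0,0,0,0.4,1, 0,0,0,0,0,0.6,1, 0,0,0,0,0,0.6,1, 0,0,0,0,0,0.6,1, 0,0,0,0,0,0.6,1, 0,0,0,0,0,0.6,1, 0,0,0,0,0,0.6,1, 0,0,0,0,0,0,1, 0,0,0,0,0,0,1, 0,0,0,0,0,0,1, 0,0,0,0,0,0,1, 0,0,0,0,0,0,1, 0,0,0,0,0,0,1, 0,0,0,0,0,0,1, 0,0,0,0,0,0,1, 0,0,0,0,0,0,1, 0,0,0,0,0,0,1]'; python3 st.py
```

```text
time_s: 19.18
eef_pos: [0.5122, 0.1442, 0.1203]
orientation: [-3.14, -0.0, 2.488]
contact_force: [-6.9, -6.1, 11.0]
grip_width: 0.0126
grasp_force: 30.0
0.045 bubble [-10. -14.  -6.] green [-0.037   0.0325  0.0065  0.02  ]
0 bubble [ -9.7 -15.5  -4. ] green [-0.0365  0.035   0.      0.0155]
-0.04 bubble None green [-0.036   0.037  -0.007   0.0075]
19.1833 [0.51217918 0.1441733  0.12028892] 2.4881692311230585 [-6.92419251 -6.13921371 11.04271687] [-2.00314242  1.46816789 -0.08477188] 0.6513398862765496
```

```bash
python3 -m handwheel '[0,0,-0.02,0,0,0.5,1, 0,0,-0.02,0,0,0.6,1, 0,0,-0.02,0,0,0.6,1, 0,0,-0.02,0,0,0.6,1, 0,0,-0.02,0,0,0.6,1, 0,0,-0.02,0,0,0.6,1, 0,0,-0.02,0,0,0.6,1, 0,0,-0.02,0,0,0.6,1, 0,0,0,0,0,0.6,1, 0,0,0,0,0,0.6,1, 0,0,0,0,0,0.6,1, 0,0,0,0,0,0.6,1, 0,0,0,0,0,0.6,1, 0,0,0,0,0,0.6,1]'; python3 -m handwheel '[0,0,0,0,0,0,1, 0,0,0,0,0,0,1, 0,0,0,0,0,0,1, 0,0,0,0,0,0,1, 0,0,0,0,0,0,1, 0,0,0,0,0,0,1, 0,0,0,0,0,0,1, 0,0,0,0,0,0,1, 0,0,0,0,0,0,1, 0,0,0,0,0,0,1, 0,0,0,0,0,0,1, 0,0,0,0,0,0,1]' >/dev/null; python3 st.py
python3 - <<'E'
from h import *
import glob
f=sorted(glob.glob("pics/s_*.png"))[-1];st,s,v=bubble(cv2.imread(f),ext("scene"),0.0);h=cv2.cvtColor(st,cv2.COLOR_BGR2HSV)
print(f,[(round(s[k]*1e3),int(h[50:59,k,1].mean()),int(h[50:59,k,2].mean())) for k in range(80,164,2)])
E
```

```text
time_s: 20.4
eef_pos: [0.5124, 0.144, 0.1243]
orientation: [-3.141, 0.001, 1.489]
contact_force: [-5.4, -8.0, 12.0]
grip_width: 0.0127
grasp_force: 30.0
0.045 bubble [-1.7 -7.5  4. ] green [-0.037  0.034  0.004  0.02 ]
0 bubble [-1.2 -7.5  5. ] green [-0.0365  0.036  -0.0025  0.011 ]
-0.04 bubble None green [-0.036  0.038 -0.012  0.005]
21.4 [0.51240149 0.14405006 0.12434815] 1.4919963569599477 [-5.44190929 -7.62573694 10.62879751] [-2.05229749  1.45964778 -0.02646166] -0.25534117004327644
pics/s_21.4.png [(-20, 189, 167), (-19, 188, 167), (-18, 187, 168), (-17, 187, 168), (-16, 187, 168), (-15, 187, 168), (-14, 186, 166), (-13, 185, 160), (-12, 184, 155), (-11, 174, 145), (-10, 155, 133), (-9, 133, 123), (-8, 106, 138), (-7, 86, 158), (-6, 72, 174), (-5, 66, 181), (-4, 61, 187), (-3, 57, 189), (-2, 55, 188), (-1, 54, 187), (0, 57, 186), (1, 61, 186), (2, 65, 184), (3, 73, 178), (4, 83, 172), (5, 95, 164), (6, 116, 148), (7, 142, 133), (8, 163, 129), (9, 173, 141), (10, 181, 152), (11, 184, 157), (12, 187, 159), (13, 189, 162), (14, 189, 163), (15, 189, 164), (16, 189, 165), (17, 188, 165), (18, 187, 164), (19, 188, 164), (20, 189, 161), (21, 190, 159)]
```

```bash
python3 -m handwheel '[0,0,0,0,0,0.5,1, 0,0,0,0,0,0,1, 0,0,0,0,0,0,1, 0,0,0,0,0,0,1, 0,0,0,0,0,0,1, 0,0,0,0,0,0,1, 0,0,0,0,0,0,1, 0,0,0,0,0,0,1, 0,0,0,0,0,0,1, 0,0,0,0,0,0,1, 0,0,0,0,0,0,1, 0,0,0,0,0,0,1, 0,0,0,0,0,0,1, 0,0,0,0,0,0,1, 0,0,0,0,0,0,1, 0,0,0,0,0,0,1, 0,0,0,0,0,0,1, 0,0,0,0,0,0,1]'
python3 - <<'E'
from h import *
import time
es=ext("scene")
for j in range(3):
    st,s,v=bubble(ctrl.read_camera("scene"),es,0.0);h=cv2.cvtColor(st,cv2.COLOR_BGR2HSV)[50:59].mean(0);k=(s>-.013)&(s<.013);w=np.clip(150-h[:,1],0,None)*k
    V=h[:,2];l=s[(s<-.005)&(s>-.013)][V[(s<-.005)&(s>-.013)].argmin()];r=s[(s>.004)&(s<.012)][V[(s>.004)&(s<.012)].argmin()]
    print("bubble",(w*s).sum()/w.sum(),"lines",l,r)
print(ctrl.get_obs()["contact_force"],ctrl.get_obs()["grasp_force"])
E
```

```text
time_s: 22.95
eef_pos: [0.5124, 0.1441, 0.1244]
orientation: [-3.141, 0.001, 1.432]
contact_force: [-5.6, -7.5, 12.4]
grip_width: 0.0129
grasp_force: 30.0
bubble -0.0008370830866389821 lines -0.008999999999999952 0.007500000000000062
bubble -0.0006795406585856055 lines -0.008999999999999952 0.007500000000000062
bubble -0.0006881974890394028 lines -0.008999999999999952 0.007500000000000062
[-5.56953434 -7.37748882 12.2873133 ] 29.99742329120636
```

```bash
python3 -c "
from station import ctrl
print(ctrl.hand_in())"
```

```text
the job is handed in; nothing more can be done
None
```

I handed the job in at about 23 s, with no verdict shown: the level lies flat over the post pointing at the foot, let go. The gripper still holds the knob, pressing with about 12 N, with the bubble measured within about 0.2 mm of midway between the lines.

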